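# Shut the sample carrier and lift it level

## Task

Press the open lid of the plywood sample carrier down until it clicks fully shut past its catch, then take the carrier by its carry bar, lift it about 10 cm clear of the bench and keep it there, level and still. Do not tip the carrier on the way and leave the other glassware and the test-tube rack alone. The program finishes while still holding the carrier in the air: do not put it down or let go.

Things in the scene. Friction and masses are not known exactly. Their poses are not given: they have to be found in the camera images.
- carrier: Loose plywood carrier, 210 mm along its x, 150 mm along its y, about 0.6 kg, balanced under the bar's middle when shut. Origin: centre of underside. -x half (roughly towards the robot): box with hinged lid. +x half: block with four fixed vials, tops 82 mm up. End plates (y +-67 to +-75 mm) 76 mm high, rising at x within +-18 mm to towers of 138 mm that carry the bar.
- handle (a point): Centre of the carry bar, fixed on the carrier, 122 mm above its underside. The bar runs along the carrier's y, 134 mm long between the towers, 14 mm thick along the carrier's x, 22 mm high (111 to 133 mm up); pinch it across its 14 mm in the middle, from above. 34 mm free below it down to the shut lid. Axes as the carrier's.
- lid (a joint): Lid angle in rad: 0 shut, grows as it opens upward, at most 1.15; starts at 0.55 to 1.0. Light friction hinge (0.06 N m): stays where it is left. Below about 0.09 a spring catch pushes it back up; past about 0.045 it goes over the catch, is drawn to 0 and kept there. This takes about 8 N down at the free edge; the carrier stands firm under it.
- lid_hinge (a point): Middle of the lid's hinge axis, fixed on the carrier at x = -12 mm, 66 mm above its underside; the axis runs along the carrier's y. Axes as the carrier's. Seen from it the shut lid points to the carrier's -x.
- lid_edge (a point): Point to press on the lid's outer face, mid-width, 12 mm in from the free edge; turns with the lid. Shut, it lies 88 mm from the hinge towards the carrier's -x, 10.5 mm above it (76.5 mm above the underside). Lid: flat grey plate, 130 mm wide, 6 mm thick, 99.5 mm long from the hinge, tongue at its free edge. Its z points out of the face, -x to the free edge.
- beaker: Bystander: a loose glass beaker, 84 mm across and 110 mm high; origin: centre of its underside. Leave it alone.
- reagent: Bystander: a loose brown glass bottle, 68 mm across and 150 mm high; origin: centre of its underside. Leave it alone.
- dish: Bystander: a loose white porcelain bowl, 90 mm across and 45 mm high; origin: centre of its underside. Leave it alone.
- tuberack: Bystander: a plywood test-tube rack fixed to the bench, 90 mm by 240 mm (its y), with tubes up to 161 mm high; origin: centre of its underside. Leave it alone.

How it is judged:
On the way, in this order (a step that is already met when the one before it is completed fails the run):
1. the lid is clicked shut while the carrier still stands on the bench (value of joint lid below 0.03 rad and height (world z) of carrier below 0.01 m), for 0.2 s.
2. the carrier is lifted clear in the fingers, level (height (world z) of carrier above 0.06 m and angle between carrier's own z axis and vertical below 0.15 rad and contact force between carrier and the fingers above 2 N), for 0.2 s.
At the end, for the whole second after the job is handed in: Lid shut (below 0.03 rad); fingers hold the carrier within 60 mm of its bar's middle, underside 60 to 160 mm above the bench, level within 0.12 rad, slower than 0.03 m/s and 0.15 rad/s, touching no bystander; beaker, bottle and bowl within 30 mm of where they stood (distance between the grasp point and handle below 0.06 m and value of joint lid below 0.03 rad and height (world z) of carrier between 0.06 and 0.16 m and angle between carrier's own z axis and vertical below 0.12 rad and linear speed of carrier below 0.03 m/s and angular speed of carrier below 0.15 rad/s and contact force between carrier and the fingers above 2 N and distance of each of beaker, reagent, dish from where it was at the start of the episode below 0.03 m and contact force between carrier and tuberack below 0.05 N and contact force between carrier and beaker below 0.05 N and contact force between carrier and reagent below 0.05 N and contact force between carrier and dish below 0.05 N); the arm keeps its last pose, push and grip.
It fails at once if the carrier is tipped by more than 0.35 rad (angle between carrier's own z axis and vertical above 0.35 rad).
It fails at once if the beaker, bottle or bowl is moved by more than 30 mm (distance of any of beaker, reagent, dish from where it was at the start of the episode above 0.03 m).
It fails at once if the test-tube rack is struck (contact force between tuberack and the arm above 5 N).
It fails at once if the test-tube rack is struck by the fingers (contact force between tuberack and the fingers above 5 N).
It also fails if it takes over 51 s, if anything falls off the work surface, if the arm or the gripper's body presses on something with over 40 N, if the wrist force passes 120 N, or if a joint passes its speed limit or range.

## Robot

A 7-joint arm with a two-finger parallel gripper is mounted at the origin on the work surface. World frame = base frame: x ahead of the robot, y to its left, z up, the work surface at z = 0. Lengths are in m, angles in rad, forces in N, time in s.
With the tool pointing down it reaches from about 0.425 to 0.925 m from the base axis. Payload 6.8 kg.
Tool frame: the origin (TCP) lies on the centre line of the jaws, within the pads' length; the fingertips stand 11 mm ahead of it and the grasp point (between the pads) lies 8 mm behind it; z points along the fingers, y is the direction in which the jaws open and shut (so a half turn about z gives the same grasp; the last joint's range is limited). The gripper opens to 85 mm and grips with 20 to 120 N. Pads are 22 mm wide; open, the fingers measure 114 mm over their backs; the gripper's body (76 mm by 85 mm) begins 54 mm behind the grasp point. The pads swing forward as they close: fully open they stand 13 mm farther back than shut.
Start: joints at [-1.292, 0.477, 0.022, 1.555, -0.011, 1.109, -0.083], TCP at [0.255, 0.625, 0.242] pointing down, gripper open.
Joint ranges: [-2.96, 2.96], [-0.34, 2.1], [-1.41, 1.46], [0.24, 2.44], [-1.37, 4.51], [0.17, 1.92], [-2.96, 2.96]. Speed limits (rad/s): [2.39, 2.39, 3.14, 3.14, 3.14, 3.14, 3.14].

## Interface

Orientations are given as a rotation vector (axis times angle).
In Python, from bench import r gives the robot as it stands.
- The arm moves only by the tool send_rows, never from a script. Its argument "deltas" is a list of rows, each a list of 7 numbers: the opening, from 0 (shut) to 1 (fully open), then the shift along the tool's x, y, z as a fraction of full scale, then the turn, a rotation vector about the tool's x, y, z as a fraction of full scale. In form: [[hand, x, y, z, ax, ay, az], ...]. A call has 1 to 20 rows; each row is the pose to reach, as a shift and turn from the pose commanded when the call began, along the tool's axes at that moment, turning the shorter way round; what a row does not reach only later rows make up. Full scale, the value 1, is 150 mm for a shift and 180 degrees for a turn. A row lasts 1/12 s, in which the tool goes at most 41.7 mm and 7.16 degrees, less where a joint would pass 70% of its speed; a pose out of reach is approached as far as the arm can. A call with a number of a shift or a turn outside -1 to 1 is refused whole. A call with a gripper value outside its range is refused whole. The fingers move at their own pace and stop on an object; "squeeze" is the grip in N (left out, the last holds). Time passes only in rows, so rows that repeat a pose let the fingers close. It gives the time, the measured TCP pose, the force and the opening at its end, in the units of the state.
- r.get_obs(): the state, without advancing time (a new reading comes with each control period).
- r.grab_frame(name): name is "scene" or "side" or "wrist"; returns a dict with "pixels" (420x560x3 uint8, red, green, blue), "camera_matrix" (3x3 intrinsics, pixels), "rvec" (rotation vector, rad) and "tvec" (3), from world to camera coordinates, as OpenCV has them. Camera axes: x right, y down, z forward; pixel columns grow to the right and rows downward; lengths in m; the calibration is good to about 2 mm. A picture is of the moment at which its call begins. There is no depth.
- r.hand_in(): hands the job in, once; it reports no verdict.
The state is a dict: "clock": time; "joints": joint angles; "qvel": joint speeds; "tau": joint torques, N m; "tcp_pos": TCP position; "orientation": TCP orientation; "contact_force": force on the tool from outside, world axes, zero at the start; "moment": the same for the moment, N m; "grip_width": finger opening in m.
Only numpy, scipy, OpenCV 4.12 (cv2) and the standard library are available. Lean on these libraries where they do the work, as an engineer would, in place of code of your own. Each camera call takes 0.05 s, during which the arm holds its last target. There are 200 camera calls.

## Working session

There is one attempt and no reset: what is moved stays moved. The work goes in short steps, Python scripts to look and compute and a tool call to move; the robot and the scene stay as the last step left them, time stands still between calls to the robot, and variables do not carry over. Pictures are saved under pics/ and viewed, about 8 in all and at most 12, crops included, and the job is handed in when it is done.

Besides the shell and the picture viewer there is one more tool, called as a command line: name --pt "numbers of a row" for each row, then --argument value for the rest. send_rows: Moves the arm, as the interface text tells. Shift numbers are shares of 150 mm and turn numbers shares of 180 degrees, none past 1 either way. Its arguments: {"type":"object","properties":{"deltas":{"type":"array","items":{"type":"array","items":{"type":"number"}}},"squeeze":{"type":"number"}},"required":["deltas"]}

```bash
mkdir -p pics; cat > h.py <<'E'
import numpy as np, cv2
from bench import r
def grab(name,out=None):
    f=r.grab_frame(name)
    if out: cv2.imwrite('pics/'+out,f['pixels'][:,:,::-1])
    np.savez('pics/%s.npz'%(out or name),**{k:np.array(v) for k,v in f.items()})
    return f
def ray(f,u,v,z):
    K=np.array(f['camera_matrix']);R=cv2.Rodrigues(np.array(f['rvec'],float))[0];t=np.array(f['tvec'],float).ravel()
    d=R.T@np.linalg.inv(K)@np.array([u,v,1.]);c=-R.T@t
    return c+d*(z-c[2])/d[2]
def proj(f,P):
    return cv2.projectPoints(np.atleast_2d(np.array(P,float)),np.array(f['rvec'],float),np.array(f['tvec'],float),np.array(f['camera_matrix'],float),None)[0].reshape(-1,2)
E
python3 - <<'E'
from h import *
a=grab('scene','scene.png');b=grab('side','side.png')
for f in(a,b):
    R=cv2.Rodrigues(np.array(f['rvec'],float))[0];print(-R.T@np.array(f['tvec']).ravel())
o=r.get_obs();print(o)
E
```

```text
[ 1.45842783 -0.26197261  1.00979998]
[-0.06808104 -0.70911774  0.64338954]
{'clock': 0.1, 'joints': array([-1.29209189,  0.47773412,  0.02235921,  1.5563512 , -0.01148439,
        1.10935674, -0.08313066]), 'qvel': array([ 1.69782556e-03, -1.64106694e-03,  8.35998629e-04, -3.17397818e-03,
       -5.36321507e-05,  4.63077368e-04, -1.39009268e-03]), 'tau': array([ 4.61153846e-03, -5.97765183e+01,  1.61320243e+00, -2.81953061e+01,
        1.27865392e-02,  5.15821535e-03, -4.85310480e-06]), 'tcp_pos': array([0.25445341, 0.62462596, 0.24141268]), 'orientation': array([-6.03802927e-01, -3.08283314e+00,  2.68755641e-03]), 'contact_force': array([-0.42144578, -0.70767658, -0.88106369]), 'moment': array([ 0.01077781,  0.07768641, -0.00031258]), 'grip_width': 0.08502178257951179}
```

View pics/scene.png

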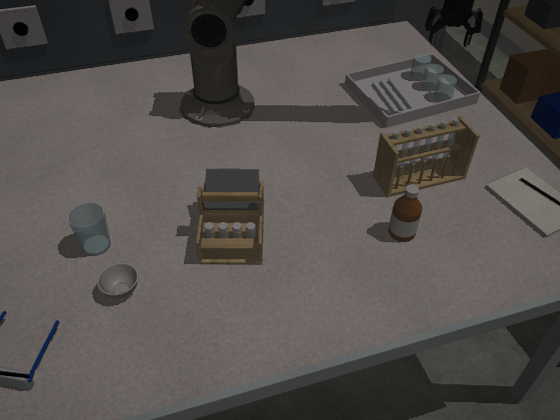

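View pics/side.png

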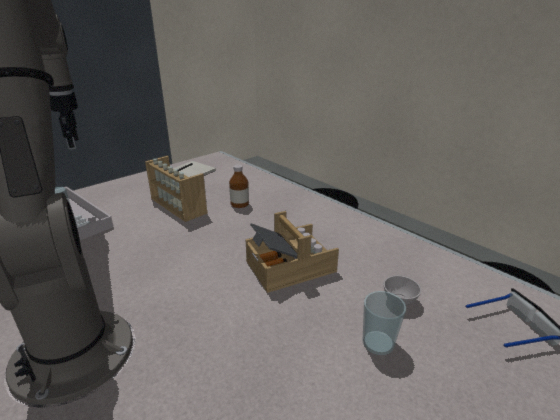

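The scene picture shows the carrier at about cols 197–265, rows 170–262, with its bar near row 195. The bottle is at (405,215), the rack at (425,155), and the beaker and bowl are on the left at (90,230) and (118,282). The side view shows the lid about half open at (275,240).

```bash
python3 - <<'E'
import cv2,numpy as np
a=cv2.imread('pics/scene.png')[160:270,180:285];b=cv2.imread('pics/side.png')[205:295,235:345]
a=cv2.resize(a,None,fx=5,fy=5,interpolation=2);b=cv2.resize(b,None,fx=5,fy=5,interpolation=2)
a=cv2.resize(a,(400,419))*1
o=np.zeros((560,800,3),np.uint8)
a=cv2.resize(cv2.imread('pics/scene.png')[160:270,185:280],None,fx=4,fy=5);b=cv2.resize(cv2.imread('pics/side.png')[205:295,240:340],None,fx=4,fy=4)
o[:550,:380]=a;o[:360,390:790]=b
cv2.imwrite('pics/crop.png',cv2.convertScaleAbs(o,alpha=1.5))
E
```

```text
(no output)
```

View pics/crop.png

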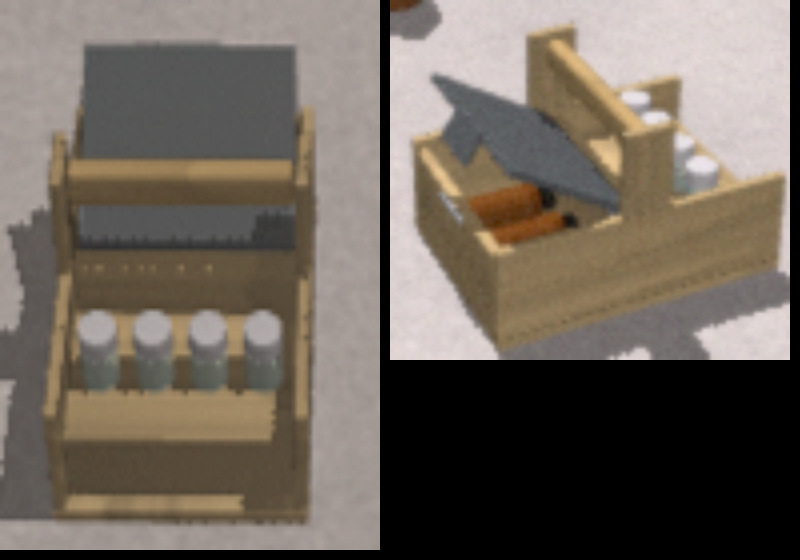

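```bash
python3 - <<'E'
from h import *
a=np.load('pics/scene.png.npz');b=np.load('pics/side.png.npz')
s=lambda x,y:(x/4+185,y/5+160); d=lambda x,y:((x-390)/4+240,y/4+205)
print('bar front top',ray(a,*s(70,181),.133),ray(a,*s(298,180),.133))
print('front bottom',ray(a,*s(60,515),0),ray(a,*s(307,520),0))
print('towers top front L/R outer', ray(a,*s(52,150),.138),ray(a,*s(314,125),.138))
print('side: bottom corner -x,-y', ray(b,*d(500,348),0),'top',ray(b,*d(497,252),.076),'top +x',ray(b,*d(782,178),.076),'top -x+y',ray(b,*d(416,143),.076))
print('bar top in side', ray(b,*d(552,42),.133),ray(b,*d(640,130),.133))
# lid free corners triangulate: scene (84,46),(295,46); side far corner (433,75) = world ?
for z in(.1,.11,.12,.13,.14,.15): print(z,ray(a,*s(84,46),z),ray(a,*s(295,46),z),ray(b,*d(433,75),z))
# bystanders
print('beaker',ray(a,95,250,0),'dish',ray(a,118,297,0),'bottle',ray(a,403,236,0),'rack',ray(a,385,190,0),ray(a,472,178,0))
E
```

```text
bar front top [ 0.5371353  -0.14918951  0.133     ] [ 0.57531163 -0.02300033  0.133     ]
front bottom [ 0.62019665 -0.18512981  0.        ] [ 0.66642784 -0.04626145  0.        ]
towers top front L/R outer [ 0.51883902 -0.15550603  0.138     ] [ 0.54719864 -0.00499039  0.138     ]
side: bottom corner -x,-y [ 0.42833746 -0.128653    0.        ] top [ 0.42712153 -0.12856093  0.076     ] top +x [ 0.61918629 -0.19441795  0.076     ] top -x+y [0.46732825 0.00206679 0.076     ]
bar top in side [ 0.56277578 -0.03125447  0.133     ] [ 0.52609451 -0.15176475  0.133     ]
0.1 [ 0.40821198 -0.11605801  0.1       ] [0.44736111 0.01139388 0.1       ] [0.50870371 0.03368116 0.1       ]
0.11 [ 0.41975535 -0.11766182  0.11      ] [0.45847417 0.00838919 0.11      ] [0.49808914 0.02001143 0.11      ]
0.12 [ 0.43129872 -0.11926563  0.12      ] [0.46958724 0.0053845  0.12      ] [0.48747456 0.0063417  0.12      ]
0.13 [ 0.44284209 -0.12086944  0.13      ] [0.48070031 0.00237981 0.13      ] [ 0.47685999 -0.00732804  0.13      ]
0.14 [ 0.45438546 -0.12247325  0.14      ] [ 0.49181337 -0.00062487  0.14      ] [ 0.46624542 -0.02099777  0.14      ]
0.15 [ 0.46592883 -0.12407706  0.15      ] [ 0.50292644 -0.00362956  0.15      ] [ 0.45563085 -0.0346675   0.15      ]
beaker [ 0.5054776  -0.41896543  0.        ] dish [ 0.66205182 -0.38030164  0.        ] bottle [0.68476875 0.31467807 0.        ] rack [0.51877828 0.34422859 0.        ] [0.54555802 0.59648717 0.        ]
```

send_rows --pt "0 -0.37 -0.46 -0.4 0 0 0" --pt "0 -0.75 -0.93 -0.4 0 0 0" --pt "0 -0.75 -0.93 -0.4 0 0 0" --pt "0 -0.75 -0.93 -0.4 0 0 0" --pt "0 -0.75 -0.93 -0.4 0 0 0" --pt "0 -0.75 -0.93 -0.4 0 0 0" --pt "0 -0.75 -0.93 -0.4 0 0 0" --squeeze 40

```text
clock: 0.68
tcp_pos: [0.307, 0.4524, 0.3028]
orientation: [0.608, 3.082, 0.001]
contact_force: [0.3, 0.4, -0.6]
grip_width: 0.0004
```

send_rows --pt "0 -0.37 -0.46 0 0 0 0" --pt "0 -0.75 -0.93 0 0 0 0" --pt "0 -0.75 -0.93 0 0 0 0" --pt "0 -0.75 -0.93 0 0 0 0" --pt "0 -0.75 -0.93 0 0 0 0" --pt "0 -0.75 -0.93 0 0 0 0" --pt "0 -0.75 -0.93 0 0 0 0"

```text
clock: 1.27
tcp_pos: [0.3575, 0.283, 0.3021]
orientation: [-0.603, -3.083, -0.001]
contact_force: [0.3, 1.4, 0.0]
grip_width: -0.0001
```

```bash
cat >> h.py <<'E'
C=np.array([.549,-.0855]);YAW=-.29
def cw(x,y,z,C=C,yaw=YAW):
    return np.r_[C+[x*np.cos(yaw)-y*np.sin(yaw),x*np.sin(yaw)+y*np.cos(yaw)],z]
def plan(p,yaw=YAW):
    from scipy.spatial.transform import Rotation as Ro
    o=r.get_obs();R=Ro.from_rotvec(o['orientation'])
    ty=np.array([np.cos(yaw),np.sin(yaw),0]);tz=np.array([0,0,-1.])
    T=Ro.from_matrix(np.c_[np.cross(ty,tz),ty,tz])
    print('t',o['clock'],'tcp',o['tcp_pos'].round(4),'F',np.round(o['contact_force'],1),'w',round(o['grip_width'],4))
    print('shift',(R.inv().apply(p-o['tcp_pos'])/.15).round(3),'turn',((R.inv()*T).as_rotvec()/np.pi).round(3))
E
python3 -c "
from h import *
plan(cw(-.088,0,.28))"
```

```text
t 1.2667 tcp [0.3575 0.283  0.3021] F [0.3 1.4 0. ] w -0.0001
shift [-1.525 -1.851  0.146] turn [-0.    -0.     0.469]
```

send_rows --pt "0 -0.37 -0.46 0 0 0 0.04" --pt "0 -0.75 -0.93 0 0 0 0.08" --pt "0 -0.75 -0.93 0 0 0 0.12" --pt "0 -0.75 -0.93 0 0 0 0.16" --pt "0 -0.75 -0.93 0 0 0 0.2" --pt "0 -0.75 -0.93 0 0 0 0.24" --pt "0 -0.75 -0.93 0 0 0 0.28" --pt "0 -0.75 -0.93 0 0 0 0.32" --pt "0 -0.75 -0.93 0 0 0 0.36" --pt "0 -0.75 -0.93 0 0 0 0.4" --pt "0 -0.75 -0.93 0 0 0 0.44" --pt "0 -0.75 -0.93 0 0 0 0.47" --pt "0 -0.75 -0.93 0 0 0 0.47"

```text
clock: 2.35
tcp_pos: [0.4095, 0.113, 0.3021]
orientation: [2.521, 1.875, -0.0]
contact_force: [0.0, 0.3, 0.9]
grip_width: -0.0
```

```bash
python3 -c "
from h import *
plan(cw(-.088,0,.28))"
```

```text
t 2.35 tcp [0.4095 0.113  0.3021] F [0.  0.3 0.9] w -0.0
shift [-1.     0.685  0.148] turn [ 0.     0.    -0.001]
```

send_rows --pt "0 -0.5 0.34 0.1 0 0 0" --pt "0 -1 0.685 0.15 0 0 0" --pt "0 -1 0.685 0.15 0 0 0" --pt "0 -1 0.685 0.15 0 0 0" --pt "0 -1 0.685 0.15 0 0 0" --pt "0 -1 0.685 0.15 0 0 0" --pt "0 -1 0.685 0.15 0 0 0" --pt "0 -1 0.685 0.15 0 0 0"

```text
clock: 3.02
tcp_pos: [0.4648, -0.0608, 0.2796]
orientation: [-2.517, -1.88, 0.0]
contact_force: [0.3, 0.8, -0.6]
grip_width: 0.0
```

```bash
python3 -c "
from h import *
plan(cw(-.088,0,.16))
w=grab('wrist','w1.png')
print(proj(w,[cw(.007,-.067,.133),cw(.007,.067,.133),cw(-.007,-.067,.133),cw(-.007,.067,.133)]))"
```

```text
t 3.0167 tcp [ 0.4648 -0.0608  0.2796] F [ 0.3  0.8 -0.6] w 0.0
shift [ 0.003 -0.002  0.797] turn [-0.    -0.     0.001]
[[387.94288924 267.41284667]
 [404.82858092 113.55723373]
 [372.45776423 267.37593743]
 [386.91934378 113.51825716]]
```

View pics/w1.png

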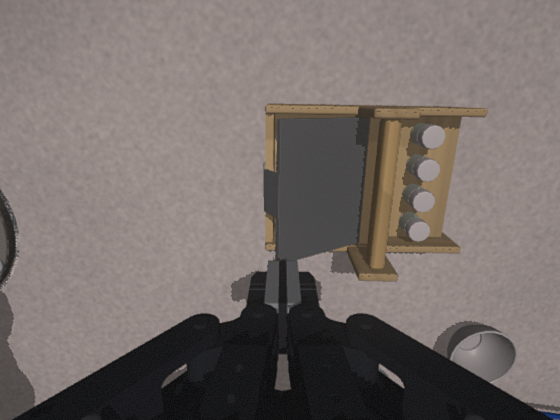

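Wrist view: the bar runs from about (390,120) to (377,255), with the lid's free edge on the left near col 279. My model's bar comes out 4–5 px too far right, so I'm measuring the edges.

```bash
python3 - <<'E'
from h import *
w=np.load('pics/w1.png.npz');im=w['pixels']
for v in(140,190,240): print(v,[tuple(p) for p in im[v,364:406:2]])
c=cv2.resize(im[95:295,255:495,::-1],None,fx=3,fy=3);cv2.imwrite('pics/w1c.png',cv2.convertScaleAbs(c,alpha=1.4))
E
```

```text
140 [(np.uint8(52), np.uint8(50), np.uint8(49)), (np.uint8(50), np.uint8(51), np.uint8(49)), (np.uint8(73), np.uint8(64), np.uint8(53)), (np.uint8(93), np.uint8(77), np.uint8(59)), (np.uint8(93), np.uint8(78), np.uint8(59)), (np.uint8(91), np.uint8(76), np.uint8(56)), (np.uint8(93), np.uint8(79), np.uint8(60)), (np.uint8(59), np.uint8(47), np.uint8(36)), (np.uint8(61), np.uint8(51), np.uint8(37)), (np.uint8(71), np.uint8(59), np.uint8(44)), (np.uint8(109), np.uint8(89), np.uint8(62)), (np.uint8(128), np.uint8(104), np.uint8(74)), (np.uint8(151), np.uint8(124), np.uint8(86)), (np.uint8(157), np.uint8(127), np.uint8(87)), (np.uint8(151), np.uint8(122), np.uint8(85)), (np.uint8(147), np.uint8(120), np.uint8(84)), (np.uint8(145), np.uint8(118), np.uint8(84)), (np.uint8(126), np.uint8(105), np.uint8(74)), (np.uint8(140), np.uint8(117), np.uint8(87)), (np.uint8(141), np.uint8(118), np.uint8(88)), (np.uint8(139), np.uint8(115), np.uint8(86))]
190 [(np.uint8(99), np.uint8(83), np.uint8(61)), (np.uint8(97), np.uint8(81), np.uint8(60)), (np.uint8(97), np.uint8(80), np.uint8(60)), (np.uint8(98)
[... 1049 characters left out ...]
t8(99), np.uint8(69)), (np.uint8(136), np.uint8(111), np.uint8(77)), (np.uint8(150), np.uint8(122), np.uint8(84)), (np.uint8(146), np.uint8(119), np.uint8(82)), (np.uint8(143), np.uint8(116), np.uint8(80)), (np.uint8(142), np.uint8(116), np.uint8(80)), (np.uint8(127), np.uint8(103), np.uint8(72)), (np.uint8(99), np.uint8(83), np.uint8(61)), (np.uint8(101), np.uint8(84), np.uint8(64)), (np.uint8(102), np.uint8(84), np.uint8(65)), (np.uint8(99), np.uint8(83), np.uint8(61)), (np.uint8(101), np.uint8(85), np.uint8(64)), (np.uint8(100), np.uint8(83), np.uint8(62)), (np.uint8(102), np.uint8(86), np.uint8(65)), (np.uint8(102), np.uint8(84), np.uint8(64)), (np.uint8(81), np.uint8(68), np.uint8(53))]
```

View pics/w1c.png

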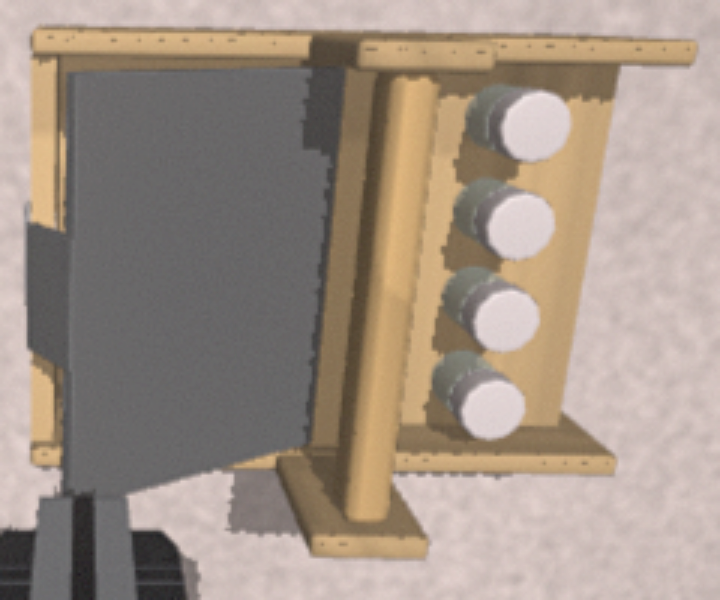

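The crop shows the bar's ends at about (395,119) and (377,268), the lid's free edge at col ~279 and the tongue below it near the carrier's back wall.

```bash
python3 - <<'E'
from h import *
w=np.load('pics/w1.png.npz')
ci=lambda P:(np.array([[np.cos(YAW),np.sin(YAW)],[-np.sin(YAW),np.cos(YAW)]])@(P[:2]-C)*1000).round(1)
for u,v in((398,140),(392.5,190),(386.7,240)): print('right',ci(ray(w,u,v,.133)))
for u,v in((377.5,140),(373,190),(367.5,240)): print('left low',ci(ray(w,u,v,.111)))
for u,v in((395,119),(377,268)): print('ends',ci(ray(w,u,v,.133)))
for u,v in((279,119),(277,259)):
  for z in (.115,.12,.125): print('lid',z,ci(ray(w,u,v,z)))
for u,v in((266,107),(265,247),(486,116),(460,252)): print('corner top .076',ci(ray(w,u,v,.076)))
E
```

```text
right [ 3.9 46.6]
right [3.7 5.3]
right [  3.3 -40.1]
left low [-6.5 44. ]
left low [-6.6 -0.6]
left low [ -7.7 -49.6]
ends [-0.2 62.9]
ends [ -2.8 -67.6]
lid 0.115 [-91.6  61.6]
lid 0.12 [-91.5  61.9]
lid 0.125 [-91.5  62.2]
lid 0.115 [-93.6 -67.8]
lid 0.12 [-93.5 -65.3]
lid 0.125 [-93.4 -62.8]
corner top .076 [-104.1   70.2]
corner top .076 [-107.1  -72.9]
corner top .076 [103.4  62.5]
corner top .076 [102.  -78.3]
```

send_rows --pt "0 0 0 0.2 0 0 0" --pt "0 0 0 0.4 0 0 0" --pt "0 0 0 0.6 0 0 0" --pt "0 0 0 0.75 0 0 0" --pt "0 0 0 0.85 0 0 0" --pt "0 0 0 0.9 0 0 0" --pt "0 0 0 0.95 0 0 0" --pt "0 0 0 1 0 0 0" --pt "0 0 0 1 0 0 0"

```text
clock: 3.82
tcp_pos: [0.4644, -0.0623, 0.1293]
orientation: [-2.52, -1.875, 0.0]
contact_force: [-1.0, 0.5, -0.5]
grip_width: -0.0003
```

send_rows --pt "0 0 0 0.04 0 0 0" --pt "0 0 0 0.08 0 0 0" --pt "0 0 0 0.11 0 0 0" --pt "0 0 0 0.14 0 0 0" --pt "0 0 0 0.17 0 0 0" --pt "0 0 0 0.19 0 0 0" --pt "0 0 0 0.21 0 0 0" --pt "0 0 0 0.23 0 0 0" --pt "0 0 0 0.23 0 0 0"

```text
clock: 4.57
tcp_pos: [0.4643, -0.063, 0.0948]
orientation: [-2.521, -1.874, 0.001]
contact_force: [0.7, 0.3, -0.6]
grip_width: 0.0001
```

send_rows --pt "0 0 0 0.01 0 0 0" --pt "0 0 0 0.02 0 0 0" --pt "0 0 0 0.03 0 0 0" --pt "0 0 0 0.04 0 0 0" --pt "0 0 0 0.05 0 0 0" --pt "0 0 0 0.05 0 0 0"

```text
clock: 5.07
tcp_pos: [0.4644, -0.063, 0.0876]
orientation: [2.521, 1.874, -0.0]
contact_force: [0.1, -0.9, -0.9]
grip_width: -0.0001
```

send_rows --pt "0 0 0 0.01 0 0 0" --pt "0 0 0 0.02 0 0 0" --pt "0 0 0 0.02 0 0 0" --pt "0 0 0 0.02 0 0 0"

```text
clock: 5.4
tcp_pos: [0.4646, -0.063, 0.0865]
orientation: [-2.521, -1.872, -0.002]
contact_force: [-7.8, 1.5, 29.3]
grip_width: -0.0003
```

Contact came at the shut height with 29 N, which fits a lid that has already clicked. I'll raise the arm and check.

send_rows --pt "0 0 0 -0.05 0 0 0" --pt "0 0 0 -0.3 0 0 0" --pt "0 0 0 -0.55 0 0 0" --pt "0 0 0 -0.8 0 0 0" --pt "0 0 0 -0.95 0 0 0" --pt "0 0 0 -0.95 0 0 0" --pt "0 0 0 -0.95 0 0 0"

```text
clock: 5.98
tcp_pos: [0.4653, -0.0628, 0.2284]
orientation: [2.52, 1.874, 0.005]
contact_force: [0.2, 0.5, -0.9]
grip_width: -0.0
```

```bash
python3 - <<'E'
from h import *
C2=cw(-.002,-.002,0)[:2]
plan(cw(0,0,.23,C2))
w=grab('wrist','w2.png');b=grab('side','s2.png')
o=np.zeros((600,720,3),np.uint8)
o[:330]=cv2.resize(w['pixels'][85:305,255:495,::-1],(720,330))
o=np.hstack([cv2.resize(w['pixels'][85:295,255:495,::-1],(400,400)),cv2.resize(b['pixels'][205:295,240:340,::-1],(400,400))])
cv2.imwrite('pics/c2.png',cv2.convertScaleAbs(o,alpha=1.4))
E
```

```text
t 5.9833 tcp [ 0.4653 -0.0628  0.2284] F [ 0.2  0.5 -0.9] w -0.0
shift [ 0.002  0.565 -0.009] turn [ 0.001 -0.001 -0.001]
```

View pics/c2.png

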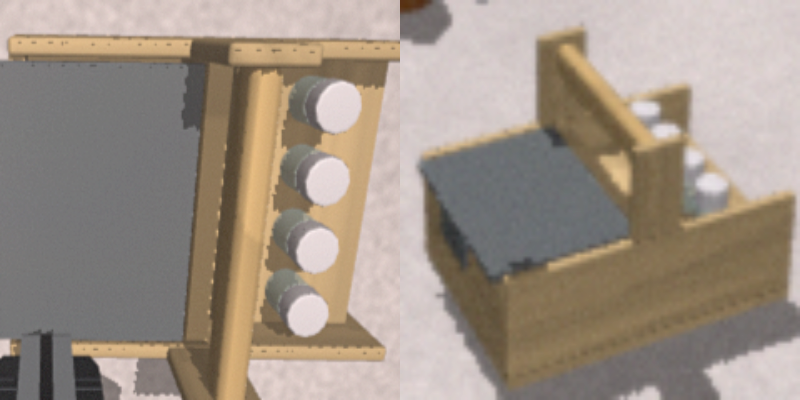

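The lid now lies flush and shut in both views (side crop: grey plate at 420–630, 130–275). Next I go over the bar with the jaws half open.

send_rows --pt "0.6 0 0.2 0 0 0 0" --pt "0.6 0 0.4 0 0 0 0" --pt "0.6 0 0.565 0 0 0 0" --pt "0.6 0 0.565 0 0 0 0" --pt "0.6 0 0.565 0 0 0 0" --pt "0.6 0 0.565 0 0 0 0"

```text
clock: 6.58
tcp_pos: [0.5441, -0.0875, 0.2256]
orientation: [-2.521, -1.872, 0.005]
contact_force: [-0.2, 0.2, -1.0]
grip_width: 0.0509
```

```bash
python3 - <<'E'
from h import *
C2=cw(-.002,-.002,0)[:2]
plan(cw(0,0,.114,C2))
w=grab('wrist','w3.png')
print(proj(w,[cw(.007,-.067,.133,C2),cw(.007,.067,.133,C2),cw(-.007,-.067,.133,C2),cw(-.007,.067,.133,C2)]).round())
cv2.imwrite('pics/w3b.png',cv2.convertScaleAbs(w['pixels'][:,:,::-1],alpha=1.4))
E
```

```text
t 6.5833 tcp [ 0.5441 -0.0875  0.2256] F [-0.2  0.2 -1. ] w 0.0509
shift [0.01  0.017 0.744] turn [-0.001  0.    -0.001]
[[296. 300.]
 [298. 115.]
 [278. 300.]
 [276. 115.]]
```

View pics/w3b.png

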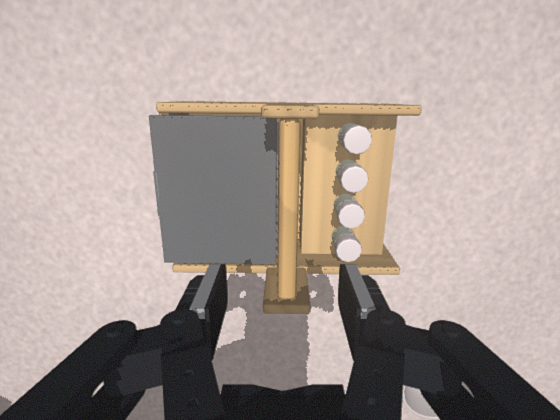

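The bar's centre is at about col 289, rows 120–299. The prediction was 287, so the offset is about 1.5 mm and I'm correcting for it. Now I descend.

send_rows --pt "0.6 0 0.027 0.15 0 0 0" --pt "0.6 0 0.027 0.3 0 0 0" --pt "0.6 0 0.027 0.45 0 0 0" --pt "0.6 0 0.027 0.6 0 0 0" --pt "0.6 0 0.027 0.7 0 0 0" --pt "0.6 0 0.027 0.745 0 0 0" --pt "0.6 0 0.027 0.745 0 0 0" --pt "0.6 0 0.027 0.745 0 0 0"

```text
clock: 7.3
tcp_pos: [0.5492, -0.0886, 0.116]
orientation: [-2.521, -1.874, -0.0]
contact_force: [-0.9, 0.9, -0.3]
grip_width: 0.0512
```

send_rows --pt "0.4 0 0 0 0 0 0" --pt "0.3 0 0 0 0 0 0" --pt "0.25 0 0 0 0 0 0" --pt "0.2 0 0 0 0 0 0" --pt "0 0 0 0 0 0 0" --pt "0 0 0 0 0 0 0" --pt "0 0 0 0 0 0 0" --pt "0 0 0 0 0 0 0" --pt "0 0 0 0 0 0 0" --pt "0 0 0 0 0 0 0" --pt "0 0 0 0 0 0 0" --squeeze 60

```text
clock: 8.22
tcp_pos: [0.549, -0.0884, 0.1161]
orientation: [-2.521, -1.873, 0.0]
contact_force: [-3.4, 1.5, 6.7]
grip_width: 0.0131
```

send_rows --pt "0 0 0 -0.02 0 0 0" --pt "0 0 0 -0.05 0 0 0" --pt "0 0 0 -0.09 0 0 0" --pt "0 0 0 -0.14 0 0 0" --pt "0 0 0 -0.19 0 0 0" --pt "0 0 0 -0.24 0 0 0" --pt "0 0 0 -0.29 0 0 0" --pt "0 0 0 -0.34 0 0 0" --pt "0 0 0 -0.39 0 0 0" --pt "0 0 0 -0.44 0 0 0" --pt "0 0 0 -0.49 0 0 0" --pt "0 0 0 -0.54 0 0 0" --pt "0 0 0 -0.59 0 0 0" --pt "0 0 0 -0.63 0 0 0" --pt "0 0 0 -0.66 0 0 0" --pt "0 0 0 -0.68 0 0 0" --pt "0 0 0 -0.68 0 0 0" --pt "0 0 0 -0.68 0 0 0" --pt "0 0 0 -0.68 0 0 0" --pt "0 0 0 -0.68 0 0 0"

```text
clock: 9.88
tcp_pos: [0.5492, -0.0886, 0.2171]
orientation: [-2.521, -1.874, 0.001]
contact_force: [-0.2, 0.1, -6.5]
grip_width: 0.013
```

```bash
python3 - <<'E'
from h import *
b=grab('side','s4.png');a=grab('scene','a4.png');o=r.get_obs()
print(o['tcp_pos'],o['contact_force'],o['moment'],o['grip_width'],abs(o['qvel']).max())
o=np.hstack([cv2.resize(b['pixels'][140:300,220:360,::-1],(400,457)),cv2.resize(a['pixels'][120:280,160:300,::-1],(400,457))])
cv2.imwrite('pics/c4.png',cv2.convertScaleAbs(o,alpha=1.4))
E
```

```text
[ 0.54928136 -0.08857855  0.21720993] [ 1.01074364 -0.007006   -6.07335535] [-0.00856938 -0.04381668  0.02929665] 0.013128682776721693 0.0009337988381593782
```

View pics/c4.png

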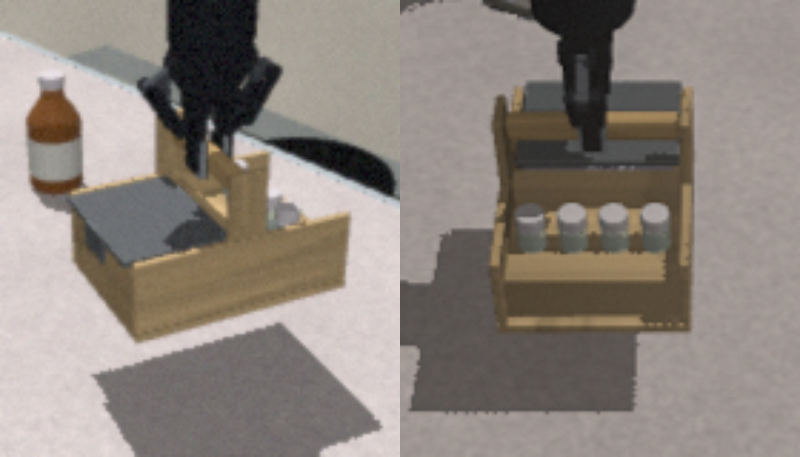

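The carrier hangs in the fingers with its shadow clear of it, and the lid is flush shut. It looks level: the wrist moment is near zero and the weight is about 6.3 N.

```bash
python3 -c "
from h import *
print(r.hand_in());o=r.get_obs();print(o['clock'],o['tcp_pos'],o['contact_force'],o['grip_width'])"
```

```text
the job is handed in; nothing more can be done
None
the job is handed in; nothing more can be done
```

The lid is pressed shut, and the carrier was handed in hanging from its carry bar, about 10 cm above the bench. No verdict was reported.

- **Lid:** I pressed near its free edge with the jaws shut. It met solid resistance of about 29 N at the shut height, and both the wrist and side pictures then showed it flush.
- **Grip and lift:** I gripped the bar in the middle at 60 N and raised the carrier about 101 mm. That took about 10 s of the 51 s allowed.
- **Last checks before handing in:**
  - The arm was still (joint speeds under 0.001 rad/s).
  - The force on the tool was about 6 N, which matches the carrier's weight, and the wrist moment was about 0.05 N m.
  - The side and scene pictures showed the lid shut and the carrier level, with nothing touching it.
- **Not measured:** I judged the tilt by eye and from the small wrist moment. I did not re-measure where the beaker, bottle and bowl stand, but the arm never came near them.
- **Small disagreements:**
  - The jaws read 13.1 mm on the 14 mm bar.
  - My position estimates for the bar differed by 1.5 to 3 mm between views; I corrected for this before gripping.

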